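# Press the cork sole in the toggle clamp, then hang up the bracket

### The job

A cork sole has just been glued under the foot of the aluminium angle bracket standing in the toggle clamp jig. Swing the clamp arm over centre and down onto the foot, let go and leave it pressing by itself for about two seconds, then swing the arm all the way back open. Then lift the bracket out and leave it hanging by its hole on the peg of the wooden stand, without disturbing the jar, the steel block or the pliers.

Things in the scene. Friction and masses are not known exactly. Their poses are not given: they have to be found in the camera images.
- jig: Toggle clamp jig, fixed; yaw varies. Dark steel plate 190 (x) x 130 (y) x 15 mm high; origin: centre of underside, z up. Its x axis points from the hinge towards the bracket's place. Steel cheeks, to 73 mm high, carry the hinge at x = -75 mm. Four strips 6 mm high on the plate locate the bracket's foot with 2 to 3 mm of play; the bracket's origin stands at about x = 10, y = 40 mm.
- clamp (a joint): Clamp arm angle (rad) about the jig's y axis through point clamp_hinge: 0 = fully open at its stop, leaning back 25 degrees past vertical; 2.0 = closed, arm level along the jig's +x, its rubber pad on the bracket's foot. An over-centre spring (centre near 1.0) pulls it open on one side, shut on the other; about 5 N at the grip moves it off either end.
- clamp_hinge (a point): Hinge of the clamp arm, on its axis (the jig's y), 60 mm above the bench. The arm is a steel bar 14 x 14 mm. The pad, 22 mm across, hangs 85 mm along the arm, its face 36 mm below the arm's middle line.
- clamp_grip (a point): Middle of the clamp arm's handle: a black round grip 16 mm thick and 70 mm long, parallel to the hinge axis, standing out sideways (the jig's -y) from the arm's end. It is 135 mm from the hinge axis; the point lies 60 mm to the side of the arm's middle line; the grip runs 35 mm either way from it.
- bracket: Loose L-shaped aluminium bracket, about 0.25 kg, at first standing on the jig's plate (15 mm above the bench), axes about along the jig's. Upright plate 70 (its x) x 8 (y) x 120 mm high (z); the foot, 6 mm thick on a 3 mm cork sole, reaches 55 mm from the upright's face to -y. Origin: underside, below the middle of the upright plate.
- bracket_hole (a point): Centre of the round 26 mm hole through the bracket's upright plate (through along the bracket's y), 72 mm above its underside, 48 mm below its top edge.
- bracket_top (a point): Middle of the top edge of the bracket's upright plate, 120 mm above its underside.
- rack: Wooden stand, fixed; position and yaw vary: base 110 (its x) x 100 x 25 mm, a 30 x 30 mm post up to 162 mm, and below 110 mm a back rest block 60 mm wide whose face is at x = 30 mm. Origin: centre of the underside, z up. A round steel peg, 10 mm thick, stands out of the post to +x, sloping up by 10 degrees.
- peg_root (a point): Where the peg's axis leaves the post: 15 mm in +x of the stand's origin, 150 mm above the bench.
- peg_tip (a point): End of the peg's axis: 85 mm in +x of the stand's origin, 162 mm above the bench; the rounded end reaches 5 mm farther.
- jar: Bystander: low glass jar with a brass-coloured lid, 66 mm across, 60 mm high; origin at the centre of the underside.
- bench_block: Bystander: steel bench block 70 x 70 x 22 mm; origin at the centre of the underside.
- pliers: Bystander: pliers lying flat, 150 mm long, 13 mm high; origin at the bench, near the middle; handles to their -x.
Not all that is in view belongs to the job. Of the things that look like the rack, take the one that is farthest to the robot's left at the start. What is shaped like the bracket but pink is not meant.

How it is judged:
By the outcome, as a careful person would: the job done as asked, in the order asked, and still so for the second after the job is handed in, with the robot touching nothing.
It also fails if it takes over 72 s, if anything falls off the work surface, if the arm or the gripper's body presses on something with over 40 N, if the wrist force passes 120 N, or if a joint passes its speed limit or range.

### The arm

A 6-joint arm with a two-finger parallel gripper is mounted at the origin on the work surface. World frame = base frame: x ahead of the robot, y to its left, z up, the work surface at z = 0. Lengths are in m, angles in rad, forces in N, time in s.
With the tool pointing down it reaches from about 0.325 to 0.925 m from the base axis. Payload 3.1 kg.
Tool frame: the origin (TCP) lies midway between the tips of the shut fingers; the grasp point (between the pads) lies 19 mm behind it; z points along the fingers, y is the line along which they close (so a half turn about z gives the same grasp; the last joint's range is limited). The gripper opens to 85 mm and grips with 20 to 120 N. Pads are 22 mm wide; open, the fingers measure 114 mm over their backs; the gripper's body (76 mm by 85 mm) begins 54 mm behind the grasp point. The pads swing forward as they close: fully open they stand 13 mm farther back than shut.
Start: joints at [1.194, 0.217, 1.613, -0, 1.311, -0.112], TCP at [0.164, 0.603, 0.231] pointing down, gripper open.
Joint ranges: [-2.75, 2.75], [-0.78, 2.1], [0.31, 2.55], [-1.13, 4.27], [0.13, 2.63], [-2.58, 2.58]. Speed limits (rad/s): [2.79, 2.79, 3.14, 3.14, 3.14, 3.14].

### API

Orientations are given as a rotation vector (axis times angle).
In Python, from workcell import arm gives the robot as it stands.
- The arm moves only by the shell command python3 -m inch 'ROWS' [FORCE]. ROWS is JSON, one flat list of numbers, 5 for each row, row after row: the shift along the tool's x, y, z in mm, then the turn about the tool's z in degrees, then the opening, from 0 (shut) to 1 (fully open). A call has 1 to 20 rows; each row is the pose to reach, as a shift and turn from the pose commanded when the call began, along the tool's axes at that moment; what a row does not reach only later rows make up. A row lasts 1/12 s, in which the tool goes at most 41.7 mm and 7.16 degrees, less where a joint would pass 70% of its speed; a pose out of reach is approached as far as the arm can. A call with a gripper value outside its range is refused whole. The fingers move at their own pace and stop on an object; FORCE is the grip in N (left out, the last holds). Time passes only in rows, so rows that repeat a pose let the fingers close. It gives the time, the measured TCP pose, the force, the opening and the grip force at its end, in the units of the state.
- arm.get_state(): the state, without advancing time (a new reading comes with each control period).
- arm.read_camera(name): name is "scene" or "top"; returns a dict with "img" (480x640x3 uint8, red, green, blue), "K" (3x3 intrinsics, pixels), "R" (3x3) and "t" (3): a world point X has camera coordinates R X + t. Camera axes: x right, y down, z forward; pixel columns grow to the right and rows downward; lengths in m; the calibration is good to about 2 mm. A picture is of the moment at which its call begins. There is no depth.
- arm.close_job(): hands the job in; it is judged then, once.
The state is a dict: "clock": time; "qpos": joint angles; "dq": joint speeds; "joint_efforts": joint torques, N m; "position": TCP position; "eef_rot": TCP orientation; "contact_force": force on the tool from outside, world axes, zero at the start; "torque": the same for the moment, N m; "width": finger opening in m; "finger_force": force on a finger pad.
Only numpy, scipy, OpenCV 4.12 (cv2) and the standard library are available. Lean on these libraries where they do the work, as an engineer would, in place of code of your own. Each camera call takes 0.05 s, during which the arm holds its last target. There are 200 camera calls.

## Working session

There is one attempt and no reset: what is moved stays moved. The work goes in short steps, Python scripts to look and compute and a shell command to move; the robot and the scene stay as the last step left them, time stands still between calls to the robot, and variables do not carry over. Pictures are saved under pics/ and viewed, at most 10 in all, crops included, and the job is handed in when it is done.

```bash
ls; mkdir -p pics; python3 - <<'E'
from workcell import arm
import cv2
s=arm.get_state();print(s)
for n in("scene","top"):
    c=arm.read_camera(n);print(n,c["K"].tolist(),c["R"].round(4).tolist(),c["t"].round(4).tolist())
    cv2.imwrite(f"pics/{n}0.png",c["img"][:,:,::-1])
E
```

```text
pics
{'clock': 0.0, 'qpos': array([ 1.19376526e+00,  2.17785238e-01,  1.61494515e+00, -2.48028771e-05,
        1.31131561e+00, -1.12199941e-01]), 'dq': array([-2.18279782e-03, -1.57231172e-03, -3.42875145e-04, -8.61512810e-04,
        4.66434093e-05, -4.85381891e-04]), 'joint_efforts': array([-5.51360718e-04, -3.96846235e+01, -3.03850043e+01, -9.46601108e-05,
        9.68888460e-03, -1.69109132e-06]), 'position': array([0.16326973, 0.60243817, 0.22994326]), 'eef_rot': array([-0.41469553, -3.11352392,  0.00374742]), 'contact_force': array([ 0.34219114,  0.54791897, -0.2639559 ]), 'torque': array([ 0.04049407, -0.04335926, -0.02334155]), 'finger_force': 0.0, 'width': 0.0852619558714699}
scene [[527.7304754517, 0.0, 314.8406945811884], [0.0, 527.7304754517, 249.3645388241068], [0.0, 0.0, 1.0]] [[0.3372, 0.9413, 0.0163], [0.6627, -0.225, -0.7143], [-0.6687, 0.2517, -0.6997]] [-0.1056, -0.3088, 1.4658]
top [[503.0718294911223, 0.0, 315.0873568118207], [0.0, 503.0718294911223, 241.3371280365359], [0.0, 0.0, 1.0]] [[-0.0143, -0.9999, -0.0055], [-0.9908, 0.0149, -0.1348], [0.1349, 0.0035, -0.9909]] [-0.0562, 0.6073, 0.9898]
```

View pics/scene0.png

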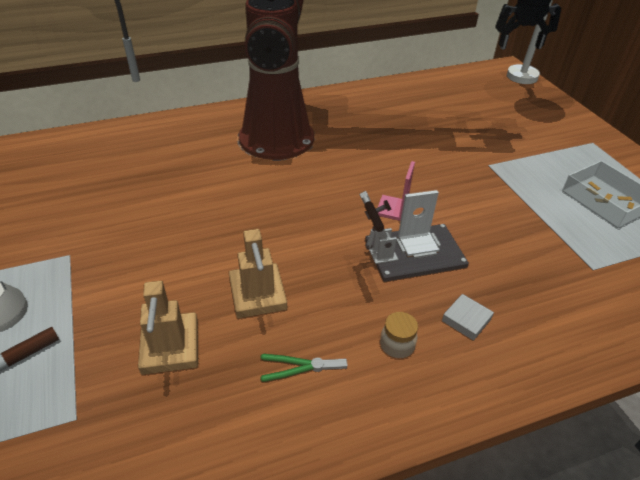

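View pics/top0.png

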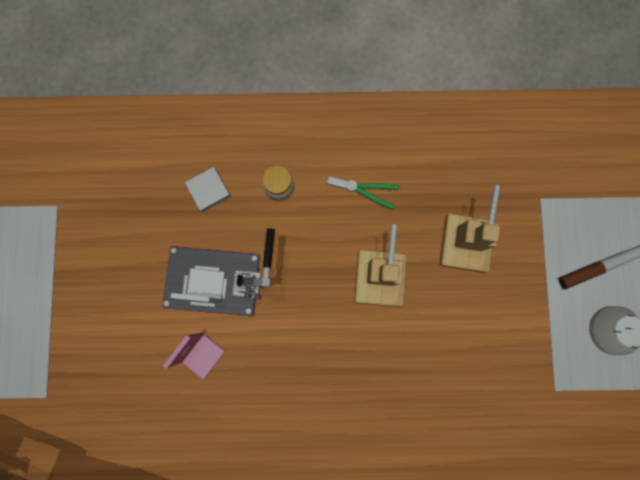

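The top view shows the jig plate at about (212,281), its grip at (269,235), and two wooden stands at about (381,278) and (468,243). World +y is left in the image, so the stand I want is the one at (381,278), which is (257,285) in the scene view.

```bash
cat > h.py <<'E'
import numpy as np, cv2
from workcell import arm
def cams(): return {n:arm.read_camera(n) for n in("scene","top")}
def ray(c,p):
    d=c["R"].T@np.linalg.inv(c["K"])@np.array([*p,1.]); return -c["R"].T@c["t"],d/np.linalg.norm(d)
def onz(c,p,z):
    o,d=ray(c,p); return o+d*(z-o[2])/d[2]
def tri(cs,ps,pt):
    (a,u),(b,v)=ray(cs["scene"],ps),ray(cs["top"],pt)
    k=np.linalg.lstsq(np.c_[u,-v],b-a,rcond=None)[0]; p,q=a+k[0]*u,b+k[1]*v
    return ((p+q)/2).round(4),np.linalg.norm(p-q).round(4)
def proj(c,X):
    x=c["K"]@(c["R"]@np.asarray(X)+c["t"]); return (x[:2]/x[2]).round(1)
E
python3 - <<'E'
from h import *
c=cams()
def crop(n,x,y,w,h,k): return cv2.resize(c[n]["img"][y:y+h,x:x+w,::-1],None,fx=k,fy=k,interpolation=cv2.INTER_CUBIC)
a=np.vstack([np.hstack([crop("top",155,220,133,100,3),crop("scene",350,180,133,100,3)]),np.hstack([crop("top",325,215,133,100,3),crop("scene",200,220,133,100,3)])])
cv2.imwrite("pics/crop.png",a)
# plate dark mask
g=c["top"]["img"].max(2); m=np.uint8(g<85)*255; m[:240]=0;m[325:]=0;m[:,:158]=0;m[:,275:]=0
m=cv2.morphologyEx(m,cv2.MORPH_OPEN,np.ones((9,9)))
ct=max(cv2.findContours(m,0,2)[0],key=cv2.contourArea); 
w=np.array([onz(c["top"],p[0],.015)[:2] for p in ct],np.float32)*1000
print(cv2.minAreaRect(w), cv2.boundingRect(ct))
E
```

```text
((554.0906982421875, 150.5902099609375), (191.4051513671875, 89.94357299804688), 89.16987609863281) (166, 248, 93, 44)
```

View pics/crop.png

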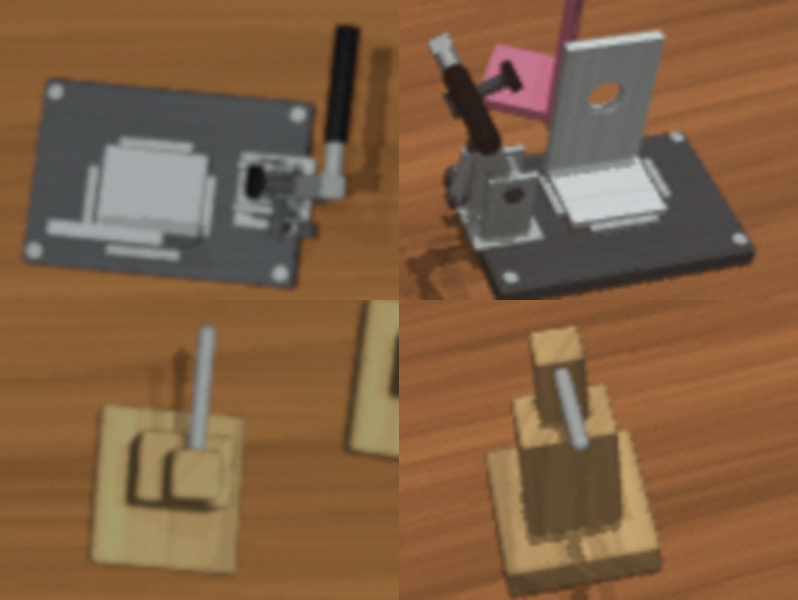

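The crops show these features (3x crop pixels):
- **Jig:** plate corners, clear in the top view.
- **Grip:** black, runs (347,27) to (337,145).
- **Bracket:** top edge from (48,227) to (162,238).
- **Stand:** base corners (102,407), (243,418), (236,572) and (92,562). The peg runs from (198,447) to (207,327).

```bash
python3 - <<'E'
from h import *
c=cams(); T=c["top"]
tp=lambda x,y:((x+.5)/3-.5+155,(y+.5)/3-.5+220)
tr=lambda x,y:((x+.5)/3-.5+325,(y-300+.5)/3-.5+215)
sp=lambda x,y:((x-399+.5)/3-.5+350,(y+.5)/3-.5+180)
sr=lambda x,y:((x-399+.5)/3-.5+200,(y-300+.5)/3-.5+220)
def rect(P,z,n):
    w=np.array([onz(T,p,z)[:2] for p in P])
    print(n,w.mean(0).round(4),[np.linalg.norm(w[i]-w[i-1]).round(4) for i in range(4)]); return w
w=rect([tp(48,80),tp(312,102),tp(297,288),tp(23,263)],.015,"jig")
d=(w[0]-w[1])+(w[3]-w[2]); yaw=np.arctan2(d[1],d[0]); print("jig yaw",np.degrees(yaw))
j=w.mean(0); X=np.array([np.cos(yaw),np.sin(yaw)]);Y=np.array([-X[1],X[0]])
P=lambda x,y,z:np.array([*(j+x*X+y*Y),z])
w=rect([tr(102,407),tr(243,418),tr(236,572),tr(92,562)],.025,"rack")
d=(w[0]-w[3])+(w[1]-w[2]); ry=np.arctan2(d[1],d[0]); print("rack yaw",np.degrees(ry)); r=w.mean(0)
rx=np.array([np.cos(ry),np.sin(ry)])
print("peg tip end pred",r+rx*.09, "root",r+rx*.015)
print("pegend meas",tri(c,sr(581,449),tr(207,327)),"root",tri(c,sr(562,372),tr(198,447)))
print("grip free end",tri(c,sp(488,150),tp(347,28)),"grip root",tri(c,sp(452,72),tp(336,145)))
g=P(-.132,-.06,.182)
print("pred grip",g,P(-.132,-.095,.182),P(-.132,-.025,.182))
print("top edge L",tri(c,sp(663,36),tp(48,227)),"R",tri(c,sp(568,46),tp(162,240)))
print("pred",P(.045,.04,.135),P(-.025,.04,.135),"mid",P(.01,.04,.135))
# orientation
from scipy.spatial.transform import Rotation as R
s=arm.get_state();print(R.from_rotvec(s["eef_rot"]).as_matrix().round(3))
for n in("scene","top"):print(n,proj(c[n],P(-.132,-.06,.182)),proj(c[n],P(.01,.04,.135)))
E
```

```text
jig [0.5309 0.1522] [np.float64(0.1277), np.float64(0.1859), np.float64(0.1288), np.float64(0.19)]
jig yaw 84.1996357882458
rack [ 0.5309 -0.1992] [np.float64(0.1068), np.float64(0.0975), np.float64(0.1058), np.float64(0.0982)]
rack yaw -4.969930071813477
peg tip end pred [ 0.6205381 -0.2069648] root [ 0.54582007 -0.20046733]
pegend meas (array([ 0.6199, -0.2092,  0.1618]), np.float64(0.0014)) root (array([ 0.5481, -0.2019,  0.154 ]), np.float64(0.0004))
grip free end (array([0.6105, 0.0128, 0.1791]), np.float64(0.0019)) grip root (array([0.541 , 0.0194, 0.1825]), np.float64(0.0011))
pred grip [0.57727264 0.0147758  0.182     ] [0.61209344 0.01123861 0.182     ] [0.54245183 0.01831299 0.182     ]
top edge L (array([0.4975, 0.2016, 0.1328]), np.float64(0.0004)) R (array([0.4888, 0.1318, 0.135 ]), np.float64(0.0012))
pred [0.49567271 0.20097584 0.135     ] [0.48859833 0.13133423 0.135     ] mid [0.49213552 0.16615503 0.135     ]
[[-0.965  0.262 -0.   ]
 [ 0.262  0.965 -0.001]
 [ 0.    -0.001 -1.   ]]
scene [373.3 216.5] [421.4 192.7]
top [269.6 247.6] [189.7 298. ]
```

```bash
python3 -m inch '[-140,-116,-30,-5,1,-276,-230,-30,-9.4,1,-414,-344,-30,-9.4,1,-552,-459,-30,-9.4,1,-552,-459,-30,-9.4,1,-552,-459,-30,-9.4,1,-552,-459,-30,-9.4,1,-552,-459,-30,-9.4,1,-552,-459,-30,-9.4,1,-552,-459,-30,-9.4,1,-552,-459,-30,-9.4,1,-552,-459,-30,-9.4,1,-552,-459,-30,-9.4,1,-552,-459,-30,-9.4,1,-552,-459,-30,-9.4,1,-552,-459,-30,-9.4,1,-552,-459,-30,-9.4,1,-552,-459,-30,-9.4,1,-552,-459,-30,-9.4,1,-552,-459,-30,-9.4,1]' 30
```

```text
clock: 1.97
position: [0.5759, 0.0157, 0.2609]
eef_rot: [-0.16, -3.136, -0.001]
contact_force: [-0.8, 0.3, 0.7]
width: 0.0857
finger_force: 0.0
```

```bash
python3 -m inch '[0,0,30,0,1,0,0,60,0,1,0,0,85,0,1,0,0,98,0,1,0,0,98,0,1,0,0,98,0,0.5,0,0,98,0,0.3,0,0,98,0,0,0,0,98,0,0,0,0,98,0,0,0,0,98,0,0,0,0,98,0,0,0,0,98,0,0]' 30; python3 - <<'E'
import numpy as np
from h import *
print(arm.get_state()["qpos"].round(3))
h=np.array([-.075,.06]);p0=None
for a in np.linspace(0,2.0,21):
    t=np.pi/2+np.radians(25)-a
    p=135*np.array([np.cos(t),np.sin(t)])
    if p0 is None:p0=p
    print(round(a,2),(p-p0).round(0)*[1,-1])
E
```

```text
clock: 3.05
position: [0.577, 0.0164, 0.1646]
eef_rot: [0.159, 3.136, 0.002]
contact_force: [-0.6, 3.8, 5.0]
width: 0.0149
finger_force: 29.5
[-0.094  0.181  1.787  0.002  1.172 -1.564]
0.0 [ 0. -0.]
0.1 [12. -5.]
0.2 [25. -9.]
0.3 [ 39. -11.]
0.4 [ 52. -13.]
0.5 [ 66. -12.]
0.6 [ 79. -11.]
0.7 [92. -8.]
0.8 [105.  -4.]
0.9 [117.   2.]
1.0 [129.   8.]
1.1 [140.  16.]
1.2 [150.  25.]
1.3 [160.  35.]
1.4 [168.  45.]
1.5 [175.  57.]
1.6 [181.  69.]
1.7 [186.  82.]
1.8 [189.  95.]
1.9 [191. 108.]
2.0 [192. 121.]
```

```bash
python3 -m inch '[0,6,-3,0,0,0,12,-5,0,0,0,25,-9,0,0,0,39,-11,0,0,0,52,-13,0,0,0,66,-12,0,0,0,79,-11,0,0,0,92,-8,0,0,0,105,-4,0,0,0,117,2,0,0,0,117,2,0,0,0,117,2,0,0]' 30
```

```text
clock: 4.05
position: [0.5895, 0.1328, 0.1614]
eef_rot: [0.157, 3.134, 0.001]
contact_force: [5.4, 0.2, 1.0]
width: 0.0149
finger_force: 31.2
```

```bash
python3 -m inch '[0,12,6,0,0,0,23,14,0,0,0,33,23,0,0,0,43,33,0,0,0,51,43,0,0,0,58,55,0,0,0,64,67,0,0,0,69,80,0,0,0,72,93,0,0,0,73,100,0,0,0,74,106,0,0,0,75,112,0,0,0,75,117,0,0,0,75,119,0,0,0,75,119,0,0,0,75,119,0,0]' 30
```

```text
clock: 5.38
position: [0.5961, 0.2068, 0.0445]
eef_rot: [-0.158, -3.138, 0.002]
contact_force: [-1.9, -5.4, 14.4]
width: 0.015
finger_force: 31.0
```

```bash
python3 -m inch '[0,0,0,0,0.3,0,0,0,0,0.6,0,0,0,0,0.7,0,0,0,0,0.7,0,0,0,0,0.7,0,0,-20,0,0.7,0,0,-40,0,0.7,0,0,-40,0,0.7,0,0,-40,0,0.7,0,0,-40,0,0.7,0,0,-40,0,0.7,0,0,-40,0,0.7,0,0,-40,0,0.7,0,0,-40,0,0.7,0,0,-40,0,0.7,0,0,-40,0,0.7,0,0,-40,0,0.7,0,0,-40,0,0.7]' 30; python3 - <<'E'
from h import *
c=arm.read_camera("scene")["img"]
cv2.imwrite("pics/closed.png",cv2.resize(c[150:300,330:530,::-1],None,fx=4,fy=4))
E
```

```text
clock: 6.88
position: [0.5956, 0.2068, 0.0823]
eef_rot: [0.158, 3.137, 0.0]
contact_force: [-0.1, -0.9, 0.7]
width: 0.0598
finger_force: 0.0
```

View pics/closed.png

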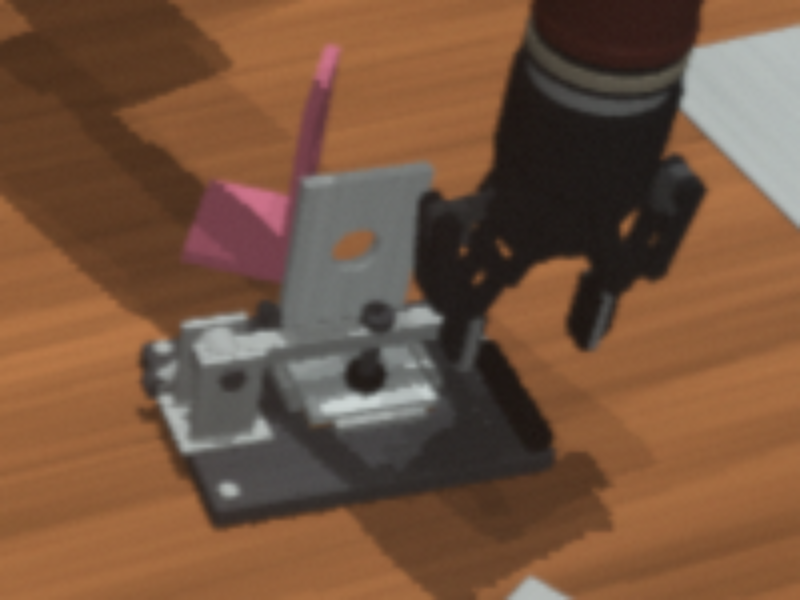

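The pad is on the foot, the clamp holds by itself, and the bracket is upright. Next I regrasp the grip.

```bash
python3 -m inch '[0,0,20,0,0.7,0,0,40,0,0.7,0,0,40,0,0.5,0,0,40,0,0.2,0,0,40,0,0,0,0,40,0,0,0,0,40,0,0,0,0,40,0,0,0,0,40,0,0]' 40
```

```text
clock: 7.68
position: [0.5965, 0.2067, 0.0437]
eef_rot: [0.158, 3.136, 0.0]
contact_force: [-0.7, -2.0, 2.8]
width: 0.0143
finger_force: 39.4
```

```bash
python3 -m inch '[0,0,-6,0,0,0,-1,-13,0,0,0,-3,-26,0,0,0,-6,-39,0,0,0,-11,-52,0,0,0,-17,-64,0,0,0,-24,-76,0,0,0,-32,-86,0,0,0,-42,-96,0,0,0,-52,-105,0,0,0,-63,-113,0,0,0,-75,-119,0,0,0,-75,-119,0,0]' 40
```

```text
clock: 8.77
position: [0.5895, 0.1382, 0.1684]
eef_rot: [0.162, 3.133, 0.023]
contact_force: [-6.4, 12.7, 17.5]
width: 0.0144
finger_force: 40.4
```

```bash
python3 -m inch '[0,0,0,0,0,0,0,0,0,0]' 40;python3 - <<'E'
from h import *
s=arm.get_state();print({k:np.round(v,3) for k,v in s.items()})
c=cams()
t=c["top"]["img"][200:350,150:350,::-1];s=c["scene"]["img"][130:280,320:520,::-1]
cv2.imwrite("pics/mid.png",cv2.resize(np.hstack([s,t]),None,fx=2,fy=2))
E
```

```text
clock: 8.93
position: [0.5896, 0.1391, 0.1679]
eef_rot: [0.16, 3.133, 0.023]
contact_force: [-6.5, 13.4, 17.2]
width: 0.0141
finger_force: 40.4
{'clock': np.float64(8.933), 'qpos': array([ 0.109,  0.231,  1.721,  0.014,  1.183, -1.365]), 'dq': array([ 0.005,  0.002,  0.001, -0.002, -0.002,  0.001]), 'joint_efforts': array([ -8.48 , -29.137, -23.003,  -4.048,  -1.305,  -0.198]), 'position': array([0.59 , 0.139, 0.168]), 'eef_rot': array([0.16 , 3.133, 0.023]), 'contact_force': array([-6.457, 13.412, 17.226]), 'torque': array([ 2.431,  0.961, -0.176]), 'finger_force': np.float64(40.422), 'width': np.float64(0.014)}
```

View pics/mid.png

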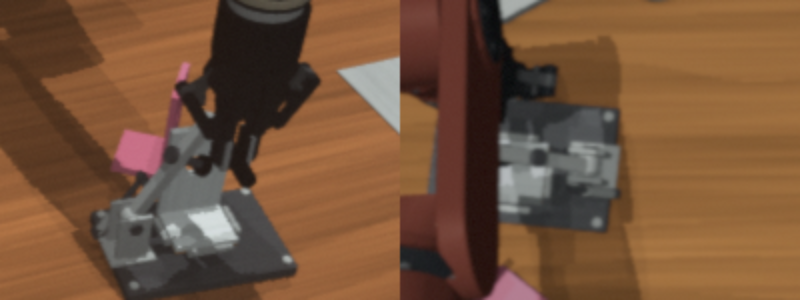

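The clamp arm is past half way. The grip has slipped about 10 mm towards the fingertips, so I continue with the hand 10 mm higher.

```bash
python3 -m inch '[0,0,-5,0,0,0,0,-10,0,0,0,-6,-13,0,0,0,-12,-16,0,0,0,-25,-20,0,0,0,-38,-23,0,0,0,-51,-24,0,0,0,-65,-25,0,0,0,-65,-25,0,0]' 40
```

```text
clock: 9.78
position: [0.5815, 0.064, 0.1882]
eef_rot: [0.161, 3.137, -0.005]
contact_force: [-1.1, -2.5, 7.5]
width: 0.0145
finger_force: 40.5
```

```bash
python3 -m inch '[0,-13,2,0,0,0,-27,4,0,0,0,-40,8,0,0,0,-48,11,0,0,0,-53,13,0,0,0,-54,13,0,0,0,-54,13,0,0]' 40
```

```text
clock: 10.37
position: [0.5764, 0.0164, 0.1745]
eef_rot: [0.161, 3.137, 0.011]
contact_force: [-1.0, 8.8, 8.3]
width: 0.0141
finger_force: 42.3
```

```bash
python3 -m inch '[0,0,0,0,0.5,0,0,0,0,1,0,0,0,0,1,0,0,0,0,1,0,0,0,0,1,0,0,-30,0,1,0,0,-65,0,1,0,0,-100,0,1,0,0,-100,0,1]' 40
```

```text
clock: 11.12
position: [0.5805, 0.0131, 0.2822]
eef_rot: [0.158, 3.123, -0.002]
contact_force: [0.8, -0.6, 1.8]
width: 0.0855
finger_force: 0.0
```

```bash
python3 -m inch '[15,22,0,7,1,30,43,0,14,1,45,65,0,21,1,60,86,0,28,1,75,107,0,35,1,90,129,0,42,1,98,141,0,49,1,98,141,0,56,1,98,141,0,63,1,98,141,0,70,1,98,141,0,77,1,98,141,0,84,1,98,141,0,90,1,98,141,0,90,1,98,141,0,90,1]' 40; python3 - <<'E'
from h import *
c=cams()
t=c["top"]["img"][200:350,150:350,::-1];s=c["scene"]["img"][130:280,320:520,::-1]
cv2.imwrite("pics/ab.png",cv2.resize(np.vstack([s,t]),None,fx=2,fy=2,interpolation=cv2.INTER_CUBIC))
E
```

```text
clock: 12.37
position: [0.4925, 0.1637, 0.2729]
eef_rot: [-2.328, -2.11, 0.001]
contact_force: [-0.2, 0.8, 0.0]
width: 0.0854
finger_force: 0.0
```

View pics/ab.png

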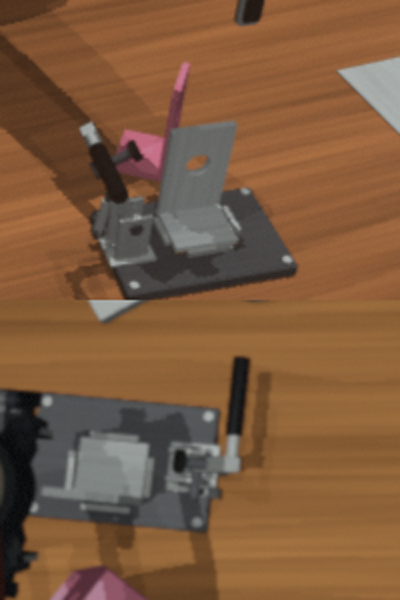

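The clamp is fully open again (the grip is back at its first place) and the bracket still stands in its nest. I'll remeasure the upright's top edge.

```bash
python3 - <<'E'
from h import *
c=cams()
s=arm.get_state();p=s["position"];print(p,s["qpos"].round(2),proj(c["top"],p),proj(c["scene"],p))
# scene crop 2x: pixel=(x+.5)/2-.5+320
S=c["scene"]["img"];
cr=lambda n,x,y,w,h,k:cv2.resize(c[n]["img"][y:y+h,x:x+w,::-1],None,fx=k,fy=k,interpolation=cv2.INTER_CUBIC)
cv2.imwrite("pics/e.png",np.vstack([cr("scene",390,180,66,36,9),cr("top",165,285,66,30,9)]))
E
```

```text
[0.4926482  0.16382982 0.27319227] [ 0.19 -0.04  1.81 -0.    1.37  0.29] [168.8 295.6] [432.1 134.7]
```

View pics/e.png

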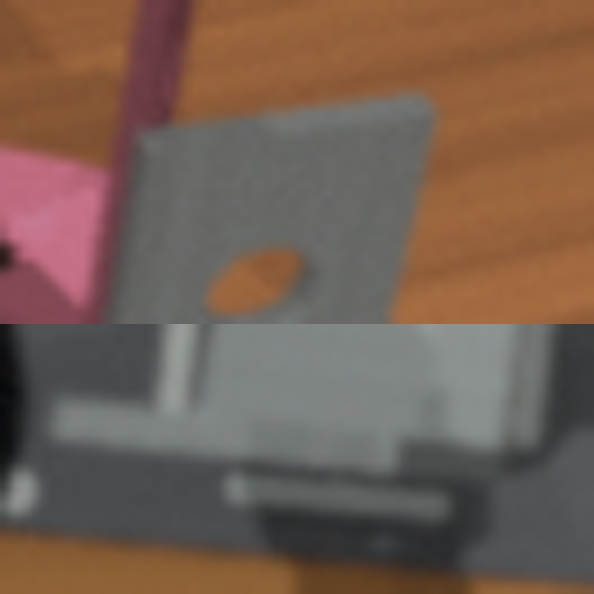

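The top-edge strip's ends are near (50,419) and (399,455) in the top crop, and (431,104) and (143,138) in the scene crop.

```bash
python3 - <<'E'
from h import *
c=cams();T=c["top"]
t=lambda x,y:((x+.5)/9-.5+165,(y-324+.5)/9-.5+285)
s=lambda x,y:((x+.5)/9-.5+390,(y+.5)/9-.5+180)
L=onz(T,t(50,419),.135);R=onz(T,t(399,455),.135);m=(L+R)/2
print(L,R,m,np.linalg.norm(L-R),np.degrees(np.arctan2(*(L-R)[[1,0]])))
print(tri(c,s(431,104),t(50,419)),tri(c,s(143,138),t(399,455)))
p=arm.get_state()["position"]
from scipy.spatial.transform import Rotation as Ro
M=Ro.from_rotvec(arm.get_state()["eef_rot"]).as_matrix();print(M.round(3)); m[2]=.135-.012-.019
print((M.T@(m-p)*1000).round(1))
E
```

```text
[0.49791673 0.20219753 0.135     ] [0.48958817 0.13080185 0.135     ] [0.49375245 0.16649969 0.135     ] 0.07187980980472282 83.34631829413301
(array([0.4976, 0.2015, 0.1344]), np.float64(0.0018)) (array([0.4896, 0.1306, 0.1363]), np.float64(0.0001))
[[ 0.1    0.995 -0.   ]
 [ 0.995 -0.1   -0.   ]
 [-0.    -0.    -1.   ]]
[  2.7   0.8 169.3]
```

```bash
python3 -m inch '[3,1,20,0,0.35,3,1,40,0,0.35,3,1,70,0,0.35,3,1,100,0,0.35,3,1,130,0,0.35,3,1,150,0,0.35,3,1,165,0,0.35,3,1,169,0,0.35,3,1,169,0,0.35,3,1,169,0,0.2,3,1,169,0,0,3,1,169,0,0,3,1,169,0,0,3,1,169,0,0,3,1,169,0,0]' 60
```

```text
clock: 13.92
position: [0.4954, 0.1671, 0.106]
eef_rot: [2.329, 2.106, 0.005]
contact_force: [0.1, 0.5, 6.4]
width: 0.0071
finger_force: 60.2
```

```bash
python3 -m inch '[0,0,-5,0,0,0,0,-15,0,0,0,0,-30,0,0,0,0,-50,0,0,0,0,-75,0,0,0,0,-100,0,0,0,0,-125,0,0,0,0,-150,0,0,0,0,-175,0,0,0,0,-195,0,0,0,0,-200,0,0,0,0,-200,0,0]' 60
```

```text
clock: 14.92
position: [0.4945, 0.167, 0.3061]
eef_rot: [2.329, 2.106, 0.004]
contact_force: [-0.6, 0.1, -3.0]
width: 0.0075
finger_force: 59.2
```

```bash
python3 -m inch '[-10,5,0,0,0,-30,16,0,0,0,-55,29,0,0,0,-80,42,0,0,0,-105,55,0,0,0,-130,68,0,0,0,-155,81,0,0,0,-180,94,0,0,0,-205,107,0,0,0,-230,120,0,0,0,-255,133,0,0,0,-280,146,0,0,0,-305,159,0,0,0,-330,172,0,0,0,-350,183,0,0,0,-360,188,0,0,0,-360,188,0,0,0,-360,188,0,0,0,-360,188,0,0,0]' 60
```

```text
clock: 16.5
position: [0.644, -0.2089, 0.3031]
eef_rot: [-2.327, -2.106, 0.001]
contact_force: [-0.3, 0.6, -2.0]
width: 0.0069
finger_force: 59.1
```

```bash
python3 -m inch '[0,0,20,0,0,0,0,45,0,0,0,0,70,0,0,0,0,95,0,0,0,0,110,0,0,0,0,117,0,0,0,0,117,0,0,0,0,117,0,0]' 60;python3 - <<'E'
from h import *
c=cams()
cr=lambda n,x,y,w,h,k:cv2.resize(c[n]["img"][y:y+h,x:x+w,::-1],None,fx=k,fy=k,interpolation=cv2.INTER_CUBIC)
cv2.imwrite("pics/pre.png",np.hstack([cr("scene",200,200,100,150,4),cr("top",345,190,100,150,4)]))
p=arm.get_state()["position"];h=p-[0,0,.019];print(p)
print("hole pred scene",proj(c["scene"],h),"peg tip",proj(c["scene"],[.6199,-.2086,.162]))
E
```

```text
clock: 17.17
position: [0.645, -0.2094, 0.188]
eef_rot: [2.329, 2.108, 0.001]
contact_force: [1.3, -1.1, -2.1]
width: 0.0069
finger_force: 59.0
[ 0.64612956 -0.21032737  0.18980823]
hole pred scene [264.1 276.8] peg tip [261.1 269.2]
```

View pics/pre.png

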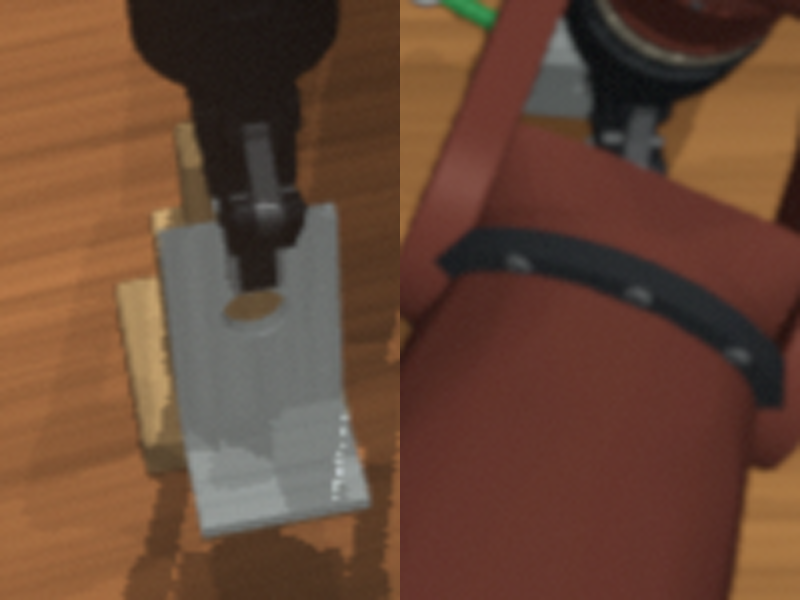

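The hole is centred at about crop (253,308), which is scene pixel (263,276.6). I'll check it against the peg axis.

```bash
python3 - <<'E'
from h import *
c=arm.read_camera("scene")
for u in((253.,306.),(253.,310.)):
    o,d=ray(c,((u[0]+.5)/4-.5+200,(u[1]+.5)/4-.5+200)); X=o+d*(.649-o[0])/d[0]; print(X.round(4))
print(-.2045-.0928*(.649-.5834), .150+.0121/.07*(.649-.5459)/.9957)
E
```

```text
[ 0.649  -0.2129  0.1762]
[ 0.649  -0.213   0.1738]
-0.21058768 0.16789853512962882
```

```bash
python3 -m inch '[2,0,2,0,0,2,-6,3,0,0,2,-12,4,0,0,2,-18,5,0,0,2,-24,6,0,0,2,-30,7,0,0,2,-36,8,0,0,2,-36,8,0,0]' 60
```

```text
clock: 17.98
position: [0.6075, -0.2044, 0.1788]
eef_rot: [-2.33, -2.105, 0.002]
contact_force: [-0.4, 0.6, -2.7]
width: 0.0068
finger_force: 59.1
```

```bash
python3 -m inch '[0,-6,1,0,0,0,-12,2,0,0,0,-18,3,0,0,0,-24,4,0,0,0,-26,5,0,0,0,-26,5,0,0,0,-26,7,0,0,0,-26,9,0,0,0,-26,9,0,0]' 60
```

```text
clock: 18.73
position: [0.5833, -0.202, 0.1698]
eef_rot: [-2.33, -2.107, 0.0]
contact_force: [-0.1, 0.2, -2.7]
width: 0.0071
finger_force: 59.1
```

```bash
python3 -m inch '[0,0,1,0,0,0,0,2,0,0,0,0,3,0,0,0,0,3,0,0]' 60; python3 -m inch '[0,0,1,0,0,0,0,2,0,0,0,0,2,0,0]' 60;
```

```text
clock: 19.07
position: [0.5836, -0.2021, 0.1676]
eef_rot: [2.33, 2.107, 0.0]
contact_force: [0.8, 0.2, -1.4]
width: 0.007
finger_force: 59.4
clock: 19.32
position: [0.5837, -0.2022, 0.1672]
eef_rot: [2.33, 2.106, 0.001]
contact_force: [-2.5, 1.2, 4.5]
width: 0.007
finger_force: 60.4
```

```bash
python3 -m inch '[0,0,0,0,0.12,0,0,0,0,0.18,0,0,0,0,0.25,0,0,0,0,0.32,0,0,0,0,0.4,0,0,0,0,0.5,0,0,0,0,0.5,0,0,0,0,0.5]' 60; python3 - <<'E'
from h import *
c=cams()
cr=lambda n,x,y,w,h,k:cv2.resize(c[n]["img"][y:y+h,x:x+w,::-1],None,fx=k,fy=k,interpolation=cv2.INTER_CUBIC)
cv2.imwrite("pics/rel.png",cr("scene",200,180,120,150,4))
E
```

```text
clock: 19.98
position: [0.5833, -0.202, 0.1652]
eef_rot: [-2.33, -2.107, 0.0]
contact_force: [0.7, -0.1, -0.3]
width: 0.0428
finger_force: 0.0
```

View pics/rel.png

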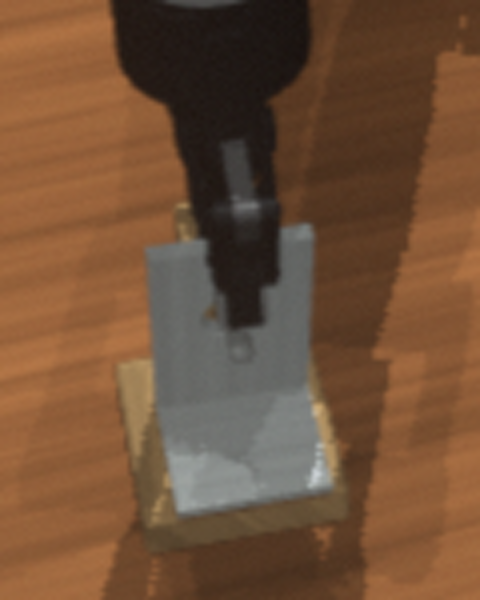

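The bracket hangs free, with the peg tip showing through its hole at (240,347). I withdraw straight up.

```bash
python3 -m inch '[0,0,-10,0,0.5,0,0,-25,0,0.5,0,0,-45,0,0.5,0,0,-70,0,0.5,0,0,-95,0,0.5,0,0,-120,0,0.5,0,0,-150,0,0.5,0,0,-150,0,0.5,0,0,-150,0,0.5,0,0,-150,0,0.5,0,0,-150,0,0.5,0,0,-150,0,0.5,0,0,-150,0,0.5,0,0,-150,0,0.5,0,0,-150,0,0.5]' 60; python3 - <<'E'
from h import *
c=arm.read_camera("scene")
cv2.imwrite("pics/fin.png",cv2.resize(c["img"][150:400,190:510,::-1],None,fx=2.4,fy=2.4,interpolation=cv2.INTER_CUBIC))
E
```

```text
clock: 21.33
position: [0.5831, -0.2019, 0.3145]
eef_rot: [-2.33, -2.106, 0.001]
contact_force: [0.2, 0.6, 0.2]
width: 0.0425
finger_force: 0.0
```

View pics/fin.png

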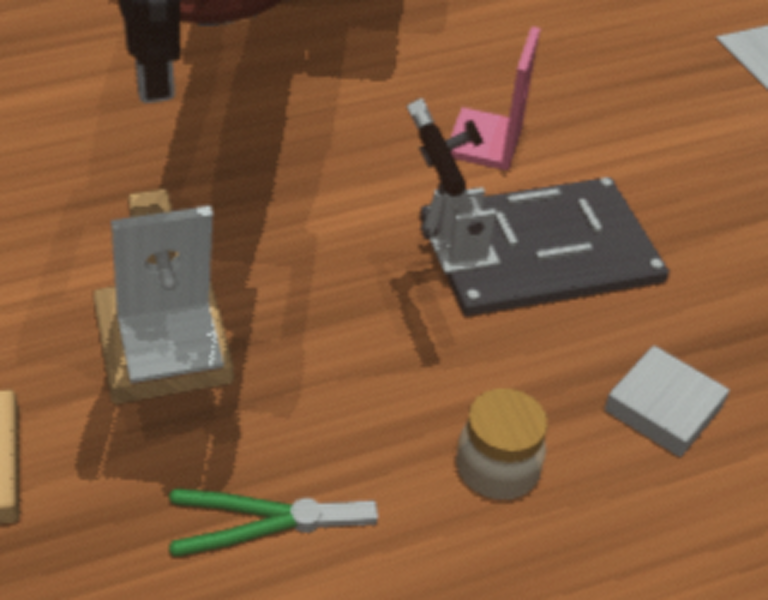

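The bracket hangs on the peg, which shows through the hole at (163,268). The clamp is open, and the jar, block and pliers are where they were. I'll hand in.

```bash
python3 -c "
from workcell import arm
print(arm.close_job())"
```

```text
the job is handed in; nothing more can be done
None
```

The job is handed in at about 21 s: the clamp pressed the foot by itself for about 2 s and was swung fully open, and the bracket now hangs by its hole on the left stand's peg, with the jar, block and pliers undisturbed.

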